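# Flip down the length stop and push the board home

### The arm

A 6-joint arm with a two-finger parallel gripper is mounted at the origin on the work surface. World frame = base frame: x ahead of the robot, y to its left, z up, the work surface at z = 0. Lengths are in m, angles in rad, forces in N, time in s.
With the tool pointing down it reaches from about 0.35 to 0.95 m from the base axis. Payload 17.4 kg.
Tool frame: the origin (TCP) lies on the centre line of the jaws, within the pads' length; the fingertips stand 11 mm ahead of it and the grasp point (between the pads) lies 8 mm behind it (robot.tips_ahead is the distance from the TCP to the fingertips, in m); z points along the fingers, y is the line along which they close (so a half turn about z gives the same grasp; the last joint's range is limited). The gripper opens to 93 mm and grips with 3 to 60 N. Pads are 15 mm wide; open, the fingers measure 128 mm over their backs; the gripper's body (75 mm by 188 mm) begins 65 mm behind the grasp point.
Start: joints at [-1.266, 0.116, 1.442, -0, 1.584, -0.038], TCP at [0.227, -0.636, 0.23] pointing down, gripper open.
Joint ranges: [-2.83, 2.83], [-0.83, 2.19], [0.07, 2.5], [-1.14, 4.28], [0.01, 3], [-2.97, 2.97]. Speed limits (rad/s): [1.89, 1.89, 2.22, 3.14, 3.14, 3.14].

### API

Orientations are given as a unit quaternion [x, y, z, w].
In Python, from station import robot gives the robot as it stands.
- The arm moves only by the shell command python3 -m inch 'ROWS' [OPENING] [FORCE]. ROWS is JSON, a list of rows, each an object of numbers: "x", "y", "z": the shift along the tool's x, y, z in cm; "wx", "wy", "wz": the turn, a rotation vector about the tool's x, y, z in degrees. In form: [{"x": .., "y": .., "z": .., "wx": .., "wy": .., "wz": ..}, ...]. A call has 1 to 5 rows; each row is the pose to reach, as a shift and turn from the pose commanded when the call began, along the tool's axes at that moment; what a row does not reach only later rows make up. A row lasts 1/8 s, in which the tool goes at most 62.5 mm and 10.7 degrees, less where a joint would pass 70% of its speed; a pose out of reach is approached as far as the arm can. A call with a gripper value outside its range is refused whole. OPENING is the gripper's target within -1 to 1 (shut at 1, half-way at 0, fully open at -1), set as the call begins (- or left out, the last holds). The fingers move at their own pace and stop on an object; FORCE is the grip in N (left out, the last holds). Time passes only in rows, so rows that repeat a pose let the fingers close. It gives the time, the measured TCP pose, the force, the opening and the grip force at its end, in the units of the state.
- robot.get_state(): the state, without advancing time (a new reading comes with each control period).
- robot.capture(name): name is "side" or "top"; returns a dict with "frame" (384x512x3 uint8, red, green, blue), "K" (3x3 intrinsics, pixels), "k1" (the pictures are not rectified: a ray, as slopes to the right and down, at radius r is drawn at 1 + k1 r^2 times it, then the intrinsics apply), "rvec" (rotation vector, rad) and "tvec" (3), from world to camera coordinates, as OpenCV has them. Camera axes: x right, y down, z forward; pixel columns grow to the right and rows downward; lengths in m; the calibration is good to about 2 mm. A picture is of the moment at which its call begins. There is no depth.
- robot.close_job(): hands the job in; it is judged then, once.
Trained networks look in the newest picture that a camera, given by its name, has taken for a name from the list of things; names that differ only in an ending like _2 or _b are one class to them, and where a whole thing is asked for, a point or a joint stands for the part that bears it (a point fixed in the world has none). Each returns a list of dicts, best first, with "score" (0 to 1); they miss things now and then, are a little off and sometimes report something else, mostly with a low value. They report only what shows in the picture. A call takes as long as a camera call.
- robot.look_for(camera, query): "position" ([x, y, z] in m, in the coordinates of the camera as it stood for that picture, good to about 4 mm: the middle of the surface that is visible of it).
The state is a dict: "clock": time; "joint_pos": joint angles; "qd": joint speeds; "tau": joint torques, N m; "tcp_pos": TCP position; "orientation": TCP orientation; "ft_force": force on the tool from outside, world axes, zero at the start; "ft_torque": the same for the moment, N m; "width": opening from 0.0 (shut) to 1.0 (fully open); "gripper_force": force on a finger pad.
Only numpy, scipy, OpenCV 4.12 (cv2) and the standard library are available. Lean on these libraries where they do the work, as an engineer would, in place of code of your own. Each camera call takes 0.05 s, during which the arm holds its last target. There are 200 camera calls.

### The job

Set the board up for cutting to length without gripping or lifting anything: with the fingertips, first push the wide flip stop on the fence over until it is fully down. Then push the board along the bench until its long side lies flush against the fence and its left end butts against the side of that stop. Leave the slim stop standing up and everything else on the bench where it is, and finish clear of everything.

Things in the scene. Friction and masses are not known exactly. Their poses are not given: they have to be found in the camera images.
- fence: (sizes in mm) aluminium stop fence fixed to the bench: straight bar 30 (x) x 700 (y) x 35 high. Origin: centre of its underside; own y runs along the bar, own -x looks towards the robot; front face at own x = -15. Position and yaw vary
- stop_wide: (sizes in mm) steel base of the WIDE flip stop, fixed on top of the fence, same yaw. Its place along the fence varies, either side of the slim stop (at least 80 between centres). Origin: centre of the base's underside, on the fence's centre line, 35 above the bench. Hinge pin along own y, 15 above the origin; base and cheeks 52 wide (y), 30 deep (x), 22 tall
- wide_arm (a joint): angle of the wide stop's arm (rad): 0 = down, arm level, reaching to own -x in front of the fence; pi/2 = straight up; starts at 1.6 to 1.9, leaning a little back from the robot; limit 1.95. The stiff hinge (0.06 N m, 1 to 2 N at the tip) keeps the arm at whatever angle it is left: push it all the way down
- wide_hinge (a point): (sizes in mm) middle of the wide stop's hinge pin, 50 above the bench. The arm is a flat bar 80 long from the pin, 40 wide, 8 thick, centred on the pin. A block as wide as the arm on its underside lies 22 to 55 from the pin along the arm and reaches 38 below the bar's centre line. Its side face, 20 to the right (-y) of the stop's origin, is what the board's end meets
- wide_tip (a point): (sizes in mm) middle of the free end of the wide stop's arm, 80 from the pin. Up, it is about 130 above the bench and the block points to the robot, 72 to 105 above the bench. Down, the bar's top is 54 above the bench and the block spans 12 to 50 above the bench, 22 to 55 in front of the fence's centre line
- stop_slim: (sizes in mm) steel base of the SLIM flip stop, built like the wide one but with an arm only 14 wide (base 26 wide), else of the same profile. Origin as for the wide one
- slim_arm (a joint): angle of the slim stop's arm (rad), same meaning and start range as the wide one. A board lying on the bench passes freely beneath it while it stands up
- slim_tip (a point): (sizes in mm) middle of the free end of the slim stop's arm, 80 from its pin
- board: (sizes in mm) plain wooden board, loose on the bench in front of the fence, right (-y) of both stops: 60 (x) x 240 (y) x 28 high, 0.2 to 0.37 kg. Origin: centre of its underside; own y is its length. Starts 30 to 60 off the fence's face at its middle, turned up to 0.2 rad from the fence's direction, its left end at least 25 short of the nearer stop
- board_head (a point): (sizes in mm) centre of the board's left (+y) end face, 14 above the bench: the end that meets the stop
- board_tail (a point): (sizes in mm) centre of the board's right (-y) end face, 14 above the bench
- offcut: (sizes in mm) short wooden offcut 55 x 70 x 28 high, lying in front of the fence near its left (+y) end, beyond both stops. A bystander; origin at the underside
- pencil: (sizes in mm) flat red carpenter's pencil about 170 long, 8 high, lying on the bench towards the robot. A bystander; origin at the underside
- try_square: (sizes in mm) joiner's try square lying flat: dark wood stock 20 x 110 x 18 and thin steel blade reaching 150 along its +x. A bystander; origin at the underside
- tape_measure: (sizes in mm) yellow tape measure 65 x 35 x 60 high, on the bench behind the fence. A bystander; origin at the underside
- glue_bottle: (sizes in mm) white glue bottle, 64 across, 170 tall, standing behind the fence. A bystander; origin at the underside
- mallet: (sizes in mm) wooden mallet lying behind the fence: head 60 x 120 x 70 high, handle 220 long along its -x. A bystander; origin at the underside
- screw_pot: (sizes in mm) open steel pot 80 across with two side handles, 70 tall, behind the fence to the right. A bystander; origin at the underside

How it is judged:
On the way, in this order (a step that is already met when the one before it is completed fails the run):
1. the wide stop has been pushed over, fully down (value of joint wide_arm below 0.08 rad), for 0.2 s.
2. the board lies flush along the fence with its left end against the wide stop (value of joint wide_arm below 0.08 rad and x of each of board_head, board_tail in the frame of fence above -0.049 m and y of board_head in the frame of stop_wide between -0.0245 and -0.012 m and height (world z) of board below 0.005 m and angle between board's own z axis and vertical below 0.05 rad), for 0.2 s.
At the end, for the whole second after the job is handed in: The wide stop is down (within 0.08 rad), the board lies flat on the bench, both its ends within 4 mm of the fence's face and its left end within 4.5 mm of the stop's right side, at rest; the slim stop still stands up (all of step 2 and linear speed of board below 0.01 m/s and value of joint slim_arm above 1.35 rad); the robot touches nothing.
It fails at once if the board is lifted off the bench or tipped up (height (world z) of board above 0.012 m or angle between board's own z axis and vertical above 0.15 rad).
It fails at once if the slim stop is flipped over (value of joint slim_arm below 1.3 rad).
It fails at once if another thing on the bench is shoved or knocked more than 30 mm, or tipped over (distance of any of offcut, pencil, try_square, tape_measure, glue_bottle, mallet, screw_pot from where it was at the start of the episode above 0.03 m or angle between any of offcut, pencil, try_square, tape_measure, glue_bottle, mallet, screw_pot's own z axis and vertical above 0.5 rad).
It also fails if it takes over 72 s, if anything falls off the work surface, if the arm or the gripper's body presses on something with over 40 N, if the wrist force passes 120 N, or if a joint passes its speed limit or range.

## Working session

There is one attempt and no reset: what is moved stays moved. The work goes in short steps, Python scripts to look and compute and a shell command to move; the robot and the scene stay as the last step left them, time stands still between calls to the robot, and variables do not carry over. Pictures are saved under pics/ and viewed, at most 10 in all, crops included, and the job is handed in when it is done.

```bash
mkdir -p pics
cat > h.py <<'E'
import numpy as np, cv2
from station import robot
from scipy.spatial.transform import Rotation as R
def cap(n,save=None):
    c=robot.capture(n)
    if save: cv2.imwrite('pics/'+save,cv2.cvtColor(c['frame'],cv2.COLOR_RGB2BGR))
    return c
def Rt(c): return cv2.Rodrigues(np.array(c['rvec'],float))[0],np.array(c['tvec'],float).ravel()
def px2w(c,uv,z):
    K=np.array(c['K'],float);r,t=Rt(c);out=[]
    for u,v in np.atleast_2d(uv):
        d=np.array([(u-K[0,2])/K[0,0],(v-K[1,2])/K[1,1]]);s=d.copy()
        for _ in range(20): s=d/(1+c['k1']*(s@s))
        ray=r.T@np.array([*s,1]);o=-r.T@t
        out.append(o+ray*(z-o[2])/ray[2])
    return np.array(out)
def w2px(c,P):
    K=np.array(c['K'],float);r,t=Rt(c);q=np.atleast_2d(P)@r.T+t;s=q[:,:2]/q[:,2:]
    s=s*(1+c['k1']*(s**2).sum(1,keepdims=True));return s@K[:2,:2].T+K[:2,2]
def look(c,n,q):
    r,t=Rt(c);return [(round(d['score'],2),np.round(r.T@(np.array(d['position'])-t),4)) for d in robot.look_for(n,q)]
E
python3 - <<'E'
from h import *
for n in ['top','side']:
    c=cap(n,n+'0.png'); r,t=Rt(c); print(n,'cam at',(-r.T@t).round(3))
    for q in ['fence','stop_wide','wide_tip','stop_slim','slim_tip','board','board_head','board_tail','offcut','pencil','try_square']: print(q,look(c,n,q)[:2])
s=robot.get_state();print(s)
E
```

```text
top cam at [ 0.446 -0.     0.942]
fence [(0.68, array([ 0.5919, -0.0174,  0.0327])), (0.52, array([0.5885, 0.0311, 0.1047]))]
stop_wide [(0.75, array([0.5875, 0.1781, 0.1016]))]
wide_tip [(0.57, array([0.5854, 0.1817, 0.1043]))]
stop_slim [(0.59, array([0.5888, 0.1811, 0.1049])), (0.48, array([0.5912, 0.0367, 0.1068]))]
slim_tip [(0.72, array([0.5856, 0.0353, 0.1055])), (0.23, array([0.5344, 0.2999, 0.0248]))]
board [(0.9, array([ 0.512 , -0.2111,  0.0258])), (0.65, array([0.5899, 0.0347, 0.1027]))]
board_head []
board_tail [(0.57, array([ 0.5141, -0.2112,  0.0251]))]
offcut [(0.63, array([0.5313, 0.2993, 0.0214]))]
pencil [(0.65, array([0.3781, 0.1308, 0.0109]))]
try_square [(0.84, array([0.3236, 0.2884, 0.0043])), (0.15, array([ 0.5125, -0.2114,  0.0281]))]
side cam at [0.443 0.778 0.695]
fence [(0.78, array([0.5979, 0.2514, 0.0312]))]
stop_wide [(0.94, array([0.5953, 0.206 , 0.1015]))]
wide_tip [(0.58, array([0.5871, 0.1992, 0.1036])), (0.49, array([0.5939, 0.2052, 0.1017]))]
stop_slim [(0.82, array([0.5934, 0.0448, 0.0893])), (0.74, array([0.7224, 0.2496, 0.0911]))]
slim_tip [(0.
[... 380 characters left out ...]
4, 0.1011]))]
{'clock': 1.2, 'joint_pos': array([-1.26582421e+00,  1.16007653e-01,  1.44157962e+00,  3.29452634e-05,
        1.58395275e+00, -3.78179329e-02]), 'qd': array([-0.00056923, -0.00019888,  0.00135004,  0.00091177, -0.00113519,
        0.00069884]), 'tau': array([-6.16843681e-04, -7.21011972e+01, -6.22760010e+01,  7.80034158e-02,
        1.81874027e-02, -3.51906579e-05]), 'tcp_pos': array([ 0.22687597, -0.63575922,  0.22965364]), 'orientation': array([9.85347757e-01, 1.70557315e-01, 1.98291905e-05, 2.38875455e-05]), 'ft_force': array([ 0.38524604, -0.2724625 , -0.59088156]), 'ft_torque': array([0.02899442, 0.02360105, 0.01332121]), 'gripper_force': 0.0, 'width': 0.9994626609063884}
```

View pics/top0.png

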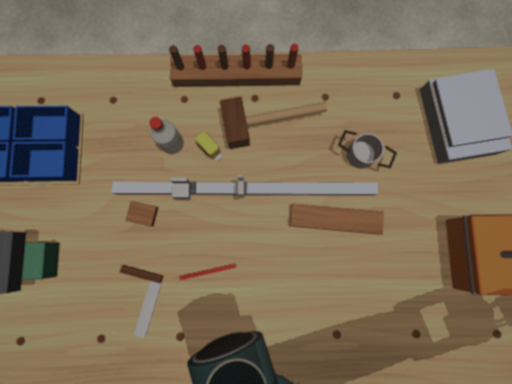

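View pics/side0.png

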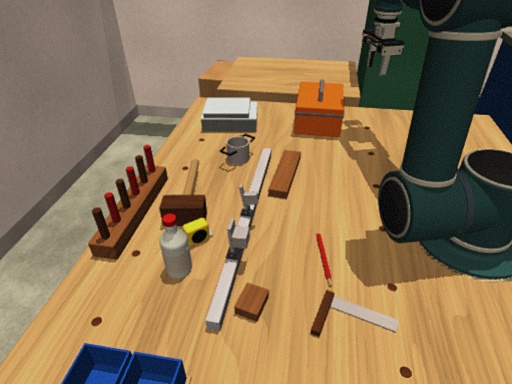

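The top view shows the wide stop at about (180,188) and the slim stop at (240,187). The board's corners are near (291,205), (383,211), (382,234) and (290,227), and the offcut is at (142,213). I'll measure the edges more precisely next.

Run:
```python
from h import *
c=cap('top'); im=cv2.cvtColor(c['frame'],cv2.COLOR_RGB2HSV).astype(int); H,S,V=im[...,0],im[...,1],im[...,2]
for p in [(300,188),(340,220),(340,245),(180,188),(142,213),(172,182)]: print(p,im[p[1],p[0]])
# fence: low saturation bright
m=((S<60)&(V>120)).astype(np.uint8); m[:170]=0;m[206:]=0;m[:,:105]=0;m[:,385:]=0
cols=[u for u in list(range(118,165))+list(range(200,228))+list(range(255,372))]
A=[];B=[]
for u in cols:
    v=np.flatnonzero(m[:,u])
    if len(v): A.append((u,v.min()-.5));B.append((u,v.max()+.5))
a=px2w(c,A,.035);b=px2w(c,B,.035)
pa=np.polyfit(a[:,1],a[:,0],1);pb=np.polyfit(b[:,1],b[:,0],1);print('back',pa,'front',pb,'width',pa[1]-pb[1], (a[:,0]-np.polyval(pa,a[:,1])).std())
vs=[u for u in range(105,385) if m[180:196,u].sum()>5];print('ends',px2w(c,[(min(vs)-.5,188),(max(vs)+.5,188)],.035)[:,:2])
# board
bm=((S>110)&(V<150)).astype(np.uint8);bm[:198]=0;bm[245:]=0;bm[:,:275]=0;bm[:,400:]=0
n,l,st,_=cv2.connectedComponentsWithStats(bm);k=1+st[1:,4].argmax();print(st[k])
cn=max(cv2.findContours((l==k).astype(np.uint8),0,1)[0],key=len)[:,0]
w=px2w(c,cn,.028)[:,:2].astype(np.float32);r=cv2.minAreaRect(w);print('board',r,cv2.boxPoints(r))
big=cv2.resize(c['frame'][165:245,150:400],None,fx=3.2,fy=3.2,interpolation=cv2.INTER_CUBIC);cv2.imwrite('pics/crop1.png',big[...,::-1])
```

```text
(300, 188) [113   7 153]
(340, 220) [ 13 132 129]
(340, 245) [ 19  93 146]
(180, 188) [ 10  10 150]
(142, 213) [ 13 138 116]
(172, 182) [170   7 103]
back [0.01856614 0.61213491] front [0.02112042 0.58141093] width 0.030723975182696428 0.0006752664776511993
ends [[ 0.60050916  0.37914583]
 [ 0.58923892 -0.32254335]]
[ 289  204   95   30 2132]
board ((0.5112297534942627, -0.20963075757026672), (0.24287664890289307, 0.061050813645124435), 84.40680694580078) [[ 0.46901375 -0.32751575]
 [ 0.5297739  -0.33346605]
 [ 0.55344576 -0.09174576]
 [ 0.49268562 -0.08579546]]
```

View pics/crop1.png

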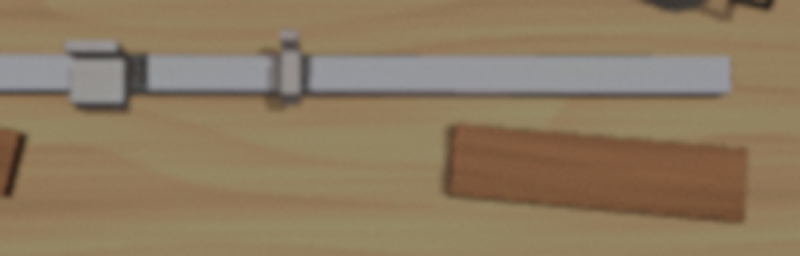

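```bash
cat >> h.py <<'E'
YAW=-0.0198; FO=np.array([.5973,.028]); A=np.array([[np.cos(YAW),-np.sin(YAW)],[np.sin(YAW),np.cos(YAW)]])
def w2f(p): return (np.asarray(p)[...,:2]-FO)@A      # world -> fence frame xy
def f2w(p): return A@np.asarray(p,float)+FO
def st():
    s=robot.get_state();q=R.from_quat(s['orientation']);p=s['tcp_pos'];tip=p+q.as_matrix()[:,2]*robot.tips_ahead
    x=q.as_matrix()[:,0]
    print('t',round(s['clock'],2),'tip in fence',w2f(tip).round(4),'z',tip[2].round(4),'yaw err deg',np.degrees(np.arctan2(x[1],x[0])-YAW).round(2),'F',np.round(s['ft_force'],1))
    return s,tip,q
def to(fx,fy,z):
    s,tip,q=st(); d=np.r_[f2w([fx,fy]),z]-tip
    print('shift cm',(q.inv().apply(d)*100).round(2))
E
python3 - <<'E'
from h import *
c=cap('top')
cr=lambda x,y:(150+x/3.2-.34,165+y/3.2-.34)
print('wide cheek right edge z.057',w2f(px2w(c,[cr(147,75)],.057)))
print('wide block edges z.105',w2f(px2w(c,[cr(72,102),cr(127,102)],.105)), 'tip z.13',w2f(px2w(c,[cr(66,42),cr(120,42)],.13)))
print('slim cheek right',w2f(px2w(c,[cr(310,75)],.057)),'block',w2f(px2w(c,[cr(280,100),cr(300,100)],.105)),'tip',w2f(px2w(c,[cr(280,32),cr(299,32)],.13)))
b=np.array([[.469,-.3275],[.5298,-.3335],[.5534,-.0917],[.4927,-.0858]]);print('board',w2f(b))
for n in [(.5313,.2993),(.3781,.1308),(.3236,.2884)]: print(w2f(n))
to(.05,.12,.22)
E
```

```text
wide cheek right edge z.057 [[-0.00671325  0.12489004]]
wide block edges z.105 [[-0.03542352  0.17233379]
 [-0.03527312  0.13088277]] tip z.13 [[0.00583322 0.17243438]
 [0.00600155 0.13264147]]
slim cheek right [[-0.00621707 -0.00582218]] block [[-0.03331802  0.0153252 ]
 [-0.03326103  0.00020007]] tip [[0.01400402 0.01453376]
 [0.01405638 0.00046589]]
board [[-0.12123641 -0.35797049]
 [-0.06032954 -0.36276555]
 [-0.04152149 -0.1205457 ]
 [-0.1023264  -0.11584864]]
[-0.07135845  0.26994011]
[-0.22119234  0.09843997]
[-0.27880193  0.25493005]
t 1.3 tip in fence [-0.3572 -0.6709] z 0.2186 yaw err deg 20.77 F [ 0.1 -0.6 -0.2]
shift cm [ 66.13 -59.51  -0.13]
```

```bash
python3 -m inch '[{"x":68.1,"y":-62,"wz":20.8},{"x":68.1,"y":-62,"wz":20.8},{"x":68.1,"y":-62,"wz":20.8},{"x":68.1,"y":-62,"wz":20.8},{"x":68.1,"y":-62,"wz":20.8}]' 1 20; python3 -c "
from h import *
to(.06,.1515,.22)"
```

```text
t 1.3 tip in fence [-0.3572 -0.6709] z 0.2186 yaw err deg 20.77 F [ 0.1 -0.6 -0.2]
shift cm [ 68.18 -62.1   -0.13]invalid input
```

```bash
python3 -m inch '[{"x":4.5,"y":-4.1,"z":0,"wx":0,"wy":0,"wz":10},{"x":9,"y":-8.2,"z":0,"wx":0,"wy":0,"wz":20.8},{"x":13.5,"y":-12.3,"z":0,"wx":0,"wy":0,"wz":20.8},{"x":18,"y":-16.4,"z":0,"wx":0,"wy":0,"wz":20.8},{"x":22.7,"y":-20.7,"z":0,"wx":0,"wy":0,"wz":20.8}]' 1 20; python3 -c "
from h import *
to(.06,.1515,.22)"
```

```text
clock: 1.92
tcp_pos: [0.371, -0.3638, 0.2298]
orientation: [1.0, -0.01, 0.0, 0.0]
ft_force: [0.3, -1.3, 0.6]
width: 0.516
gripper_force: 0.0
t 1.93 tip in fence [-0.2185 -0.3962] z 0.2188 yaw err deg -0.05 F [ 0.3 -1.3  0.6]
shift cm [ 27.8  -54.79  -0.13]
```

Tool axes are now aligned with the fence (tool x = fence x, tool y = −fence y).

```bash
python3 -m inch '[{"x":2.8,"y":-5.5},{"x":5.6,"y":-11},{"x":8.4,"y":-16.5},{"x":11.2,"y":-22},{"x":14,"y":-27.5}]'; python3 -m inch '[{"x":2.8,"y":-5.5},{"x":5.6,"y":-11},{"x":8.4,"y":-16.5},{"x":11.2,"y":-22},{"x":13.8,"y":-27}]'; python3 -c "
from h import *
to(.06,.1515,.11)"
```

```text
t 1.93 tip in fence [-0.2185 -0.3962] z 0.2188 yaw err deg -0.05 F [ 0.3 -1.3  0.6]
shift cm [ 27.8  -54.8   10.87]invalid input
invalid input
```

```bash
python3 -m inch '[{"x":2.8,"y":-5.5,"z":0,"wx":0,"wy":0,"wz":0},{"x":5.6,"y":-11,"z":0,"wx":0,"wy":0,"wz":0},{"x":8.4,"y":-16.5,"z":0,"wx":0,"wy":0,"wz":0},{"x":11.2,"y":-22,"z":0,"wx":0,"wy":0,"wz":0},{"x":14,"y":-27.5,"z":0,"wx":0,"wy":0,"wz":0}]'; python3 -m inch '[{"x":2.8,"y":-5.5,"z":0,"wx":0,"wy":0,"wz":0},{"x":5.6,"y":-11,"z":0,"wx":0,"wy":0,"wz":0},{"x":8.4,"y":-16.5,"z":0,"wx":0,"wy":0,"wz":0},{"x":11.2,"y":-22,"z":0,"wx":0,"wy":0,"wz":0},{"x":13.8,"y":-27,"z":0,"wx":0,"wy":0,"wz":0}]'; python3 -c "
from h import *
to(.06,.1515,.105)"
```

```text
clock: 2.55
tcp_pos: [0.5167, -0.0914, 0.23]
orientation: [1.0, -0.01, 0.0, 0.0]
ft_force: [2.0, -0.5, 1.1]
width: 0.012
gripper_force: 0.0
clock: 3.18
tcp_pos: [0.6602, 0.1759, 0.2297]
orientation: [1.0, -0.01, 0.0, -0.0]
ft_force: [-0.0, -0.2, 0.3]
width: 0.007
gripper_force: 0.0
t 3.17 tip in fence [0.06   0.1491] z 0.2187 yaw err deg 0.0 F [-0.  -0.2  0.3]
shift cm [ 0.   -0.24 11.37]
```

```bash
python3 -m inch '[{"x":0,"y":-0.2,"z":4,"wx":0,"wy":0,"wz":0},{"x":0,"y":-0.2,"z":8,"wx":0,"wy":0,"wz":0},{"x":0,"y":-0.2,"z":11.3,"wx":0,"wy":0,"wz":0},{"x":0,"y":-0.2,"z":11.3,"wx":0,"wy":0,"wz":0}]'; python3 -c "
from h import *
c=cap('side'); f=c['frame'][100:300,130:330]
cv2.imwrite('pics/s1.png',cv2.resize(f,None,fx=3,fy=3,interpolation=cv2.INTER_CUBIC)[...,::-1])
to(.06,.1515,.105)"
```

```text
clock: 3.68
tcp_pos: [0.6584, 0.1755, 0.1141]
orientation: [1.0, -0.01, -0.002, 0.0]
ft_force: [-0.4, -0.1, 0.5]
width: 0.004
gripper_force: 0.0
t 3.73 tip in fence [0.0591 0.1489] z 0.1055 yaw err deg -0.03 F [-0.1 -0.2  0.6]
shift cm [ 0.09 -0.26  0.05]
```

View pics/s1.png

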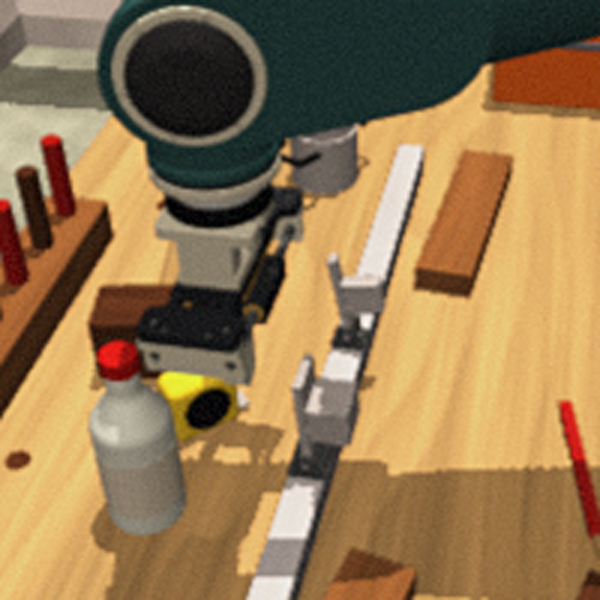

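```bash
python3 -m inch '[{"x":-1.9,"y":-0.2,"z":-0.4,"wx":0,"wy":0,"wz":0},{"x":-3.4,"y":-0.2,"z":-0.4,"wx":0,"wy":0,"wz":0},{"x":-4.7,"y":-0.2,"z":-0.4,"wx":0,"wy":0,"wz":0},{"x":-6.3,"y":-0.2,"z":-0.3,"wx":0,"wy":0,"wz":0},{"x":-7.7,"y":-0.2,"z":0.15,"wx":0,"wy":0,"wz":0}]'; python3 -c "
from h import *
to(-.032,.1515,.095);to(-.052,.1515,.053)"
```

```text
clock: 4.35
tcp_pos: [0.5817, 0.1793, 0.1154]
orientation: [1.0, -0.01, 0.0, -0.0]
ft_force: [1.0, 0.1, 0.9]
width: 0.004
gripper_force: 0.5
t 4.35 tip in fence [-0.0185  0.151 ] z 0.1044 yaw err deg -0.03 F [1.  0.1 0.9]
shift cm [-1.35 -0.05  0.93]
t 4.35 tip in fence [-0.0185  0.151 ] z 0.1044 yaw err deg -0.03 F [1.  0.1 0.9]
shift cm [-3.35 -0.05  5.13]
```

```bash
python3 -m inch '[{"x":-1.35,"y":0,"z":0.95,"wx":0,"wy":0,"wz":0},{"x":-2.35,"y":0,"z":2.1,"wx":0,"wy":0,"wz":0},{"x":-3.05,"y":0,"z":3.5,"wx":0,"wy":0,"wz":0},{"x":-3.35,"y":0,"z":5,"wx":0,"wy":0,"wz":0},{"x":-3.35,"y":0,"z":5.2,"wx":0,"wy":0,"wz":0}]'; python3 -m inch '[{"x":0,"y":0,"z":0.2,"wx":0,"wy":0,"wz":0},{"x":0,"y":0,"z":0.2,"wx":0,"wy":0,"wz":0}]';python3 -c "
from h import *
to(-.052,.1515,.053)"
```

```text
clock: 4.97
tcp_pos: [0.5491, 0.18, 0.0646]
orientation: [1.0, -0.01, -0.0, -0.0]
ft_force: [-18.3, -4.5, 40.3]
width: 0.005
gripper_force: 20.2
clock: 5.22
tcp_pos: [0.5492, 0.18, 0.0644]
orientation: [1.0, -0.01, 0.0, -0.0]
ft_force: [-26.5, -7.3, 49.3]
width: 0.007
gripper_force: 24.4
t 5.22 tip in fence [-0.0511  0.151 ] z 0.0534 yaw err deg -0.03 F [-26.5  -7.3  49.3]
shift cm [-0.09 -0.05  0.04]
```

```bash
python3 -m inch '[{"x":0,"y":0,"z":-3,"wx":0,"wy":0,"wz":0},{"x":-1,"y":0,"z":-9,"wx":0,"wy":0,"wz":0},{"x":-5,"y":4,"z":-11,"wx":0,"wy":0,"wz":0},{"x":-8,"y":9,"z":-11,"wx":0,"wy":0,"wz":0},{"x":-11,"y":15,"z":-11,"wx":0,"wy":0,"wz":0}]'; python3 -m inch '[{"x":0,"y":6,"z":0,"wx":0,"wy":0,"wz":0},{"x":0,"y":12,"z":0,"wx":0,"wy":0,"wz":0},{"x":0,"y":18,"z":2,"wx":0,"wy":0,"wz":0},{"x":0,"y":24,"z":5,"wx":0,"wy":0,"wz":0},{"x":0,"y":27,"z":9,"wx":0,"wy":0,"wz":0}]';python3 -c "
from h import *
to(-.16,-.265,.012)
c=cap('top','t2.png');print(look(c,'top','wide_tip'),look(c,'top','slim_tip'),look(c,'top','board'))"
```

```text
clock: 5.85
tcp_pos: [0.4372, 0.0354, 0.1705]
orientation: [1.0, -0.009, 0.0, 0.0]
ft_force: [0.5, -1.0, -0.3]
width: 0.007
gripper_force: 0.0
clock: 6.48
tcp_pos: [0.4327, -0.2364, 0.0803]
orientation: [1.0, -0.011, 0.001, 0.001]
ft_force: [1.0, -0.1, -0.8]
width: 0.004
gripper_force: 0.0
t 6.47 tip in fence [-0.1593 -0.2676] z 0.0693 yaw err deg -0.13 F [ 1.  -0.1 -0.8]
shift cm [-0.08 -0.27  5.73]
[(0.74, array([0.5674, 0.1806, 0.0495])), (0.66, array([0.5567, 0.1857, 0.0536])), (0.54, array([0.5914, 0.0285, 0.1042]))] [(0.6, array([0.5904, 0.0326, 0.1062]))] [(0.98, array([ 0.5155, -0.1837,  0.0257]))]
```

View pics/t2.png

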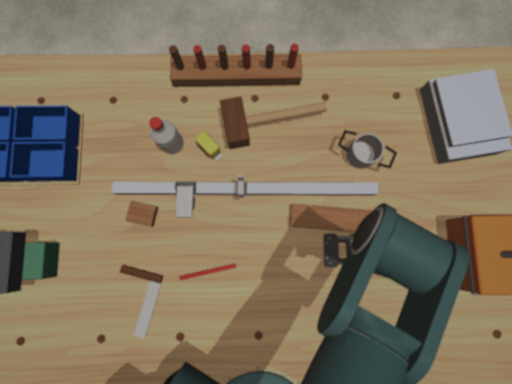

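The wide stop now lies down, with its bar reaching from (185,186) to (185,217). The slim stop is still up at (240,187), and the tool is in front of the board.

```bash
python3 -m inch '[{"x":0,"y":0,"z":3,"wx":0,"wy":0,"wz":0},{"x":0,"y":0,"z":5.6,"wx":0,"wy":0,"wz":0},{"x":1.5,"y":0,"z":5.6,"wx":0,"wy":0,"wz":0},{"x":3,"y":0,"z":5.6,"wx":0,"wy":0,"wz":0},{"x":4,"y":0,"z":5.6,"wx":0,"wy":0,"wz":0}]'; python3 -m inch '[{"x":0.9,"y":0,"z":0,"wx":0,"wy":0,"wz":0},{"x":1.8,"y":0,"z":0,"wx":0,"wy":0,"wz":0},{"x":2.5,"y":0,"z":0,"wx":0,"wy":0,"wz":0},{"x":3,"y":0,"z":0,"wx":0,"wy":0,"wz":0}]';python3 -c "
from h import *
to(-.083,-.265,.013)"
```

```text
clock: 7.3
tcp_pos: [0.4747, -0.2345, 0.0267]
orientation: [1.0, -0.01, 0.001, 0.0]
ft_force: [0.1, -0.2, 1.9]
width: 0.004
gripper_force: 0.8
clock: 7.8
tcp_pos: [0.5031, -0.2351, 0.0251]
orientation: [1.0, -0.01, -0.0, -0.0]
ft_force: [-2.5, -0.1, 1.3]
width: 0.004
gripper_force: 0.9
t 7.8 tip in fence [-0.089  -0.2649] z 0.0141 yaw err deg -0.03 F [-2.5 -0.1  1.3]
shift cm [0.6  0.01 0.11]
```

```bash
python3 -m inch '[{"x":0.3,"y":0,"z":0,"wx":0,"wy":0,"wz":0},{"x":0.5,"y":0,"z":0,"wx":0,"wy":0,"wz":0},{"x":0.5,"y":0,"z":0,"wx":0,"wy":0,"wz":0}]';  python3 -m inch '[{"x":0.2,"y":0,"z":0,"wx":0,"wy":0,"wz":0},{"x":0.2,"y":0,"z":0,"wx":0,"wy":0,"wz":0}]';python3 -c "
from h import *
st()"
```

```text
clock: 8.18
tcp_pos: [0.5078, -0.2352, 0.0251]
orientation: [1.0, -0.01, 0.0, -0.0]
ft_force: [-0.0, 0.8, -0.0]
width: 0.004
gripper_force: 0.1
clock: 8.43
tcp_pos: [0.5084, -0.2351, 0.0251]
orientation: [1.0, -0.01, -0.002, -0.0]
ft_force: [-17.0, 1.0, 8.9]
width: 0.007
gripper_force: 7.8
t 8.43 tip in fence [-0.0837 -0.2648] z 0.0141 yaw err deg -0.03 F [-17.    1.    8.9]
```

```bash
python3 -m inch '[{"x":-2.5,"y":0,"z":0,"wx":0,"wy":0,"wz":0},{"x":-4,"y":4,"z":-1,"wx":0,"wy":0,"wz":0},{"x":-4,"y":10,"z":-1,"wx":0,"wy":0,"wz":0},{"x":-4,"y":15.5,"z":-1,"wx":0,"wy":0,"wz":0},{"x":-1,"y":16.5,"z":0,"wx":0,"wy":0,"wz":0}]'; python3 -c "
from h import *
to(-.05,-.42,.014)
c=cap('top','t3.png');im=cv2.cvtColor(c['frame'],cv2.COLOR_RGB2HSV).astype(int); H,S,V=im[...,0],im[...,1],im[...,2]
bm=((S>110)&(V<150)).astype(np.uint8);bm[:185]=0;bm[240:]=0;bm[:,:260]=0;bm[:,400:]=0
n,l,s_,_=cv2.connectedComponentsWithStats(bm);k=1+s_[1:,4].argmax()
cn=max(cv2.findContours((l==k).astype(np.uint8),0,1)[0],key=len)[:,0]
print('board',w2f(cv2.boxPoints(cv2.minAreaRect(px2w(c,cn,.028)[:,:2].astype(np.float32)))))
print(look(c,'top','board')[:1])"
```

```text
clock: 9.05
tcp_pos: [0.4958, -0.4037, 0.0259]
orientation: [1.0, -0.012, 0.001, 0.001]
ft_force: [0.9, 1.3, 0.6]
width: 0.006
gripper_force: 0.0
t 9.05 tip in fence [-0.093  -0.4336] z 0.0149 yaw err deg -0.25 F [0.9 1.3 0.6]
shift cm [ 4.29 -1.38  0.09]
board [[-0.07660516 -0.35952294]
 [-0.01858496 -0.35929614]
 [-0.01953379 -0.11656427]
 [-0.07755399 -0.11679107]]
[(0.71, array([ 0.5452, -0.2084,  0.026 ]))]
```

View pics/t3.png

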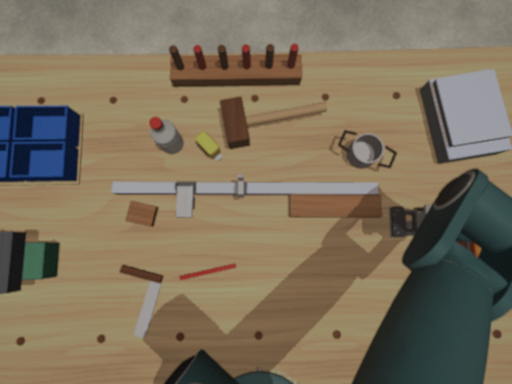

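The board lies flush (289–380, 194–217), and the tool is past its tail. Now I'll push along the fence.

```bash
python3 -m inch '[{"x":4.4,"y":0,"z":0,"wx":0,"wy":0,"wz":0},{"x":4.4,"y":-3,"z":0,"wx":0,"wy":0,"wz":0},{"x":4.4,"y":-4.5,"z":0,"wx":0,"wy":0,"wz":0},{"x":4.4,"y":-6,"z":0,"wx":0,"wy":0,"wz":0},{"x":4.4,"y":-8,"z":0,"wx":0,"wy":0,"wz":0}]'; python3 -m inch '[{"x":0,"y":-2,"z":0,"wx":0,"wy":0,"wz":0},{"x":0,"y":-4,"z":0,"wx":0,"wy":0,"wz":0},{"x":0,"y":-6,"z":0,"wx":0,"wy":0,"wz":0},{"x":0,"y":-8,"z":0,"wx":0,"wy":0,"wz":0},{"x":0,"y":-10,"z":0,"wx":0,"wy":0,"wz":0}]'; python3 -c "
from h import *
to(-.049,-.126,.014)
c=cap('top','t4.png')"
```

```text
clock: 9.78
tcp_pos: [0.5417, -0.3204, 0.0255]
orientation: [1.0, -0.01, 0.0, 0.0]
ft_force: [0.5, -1.2, 0.5]
width: 0.01
gripper_force: 0.8
clock: 10.4
tcp_pos: [0.5441, -0.2196, 0.0252]
orientation: [1.0, -0.01, 0.0, 0.0]
ft_force: [0.1, -2.4, 1.6]
width: 0.01
gripper_force: 1.2
t 10.4 tip in fence [-0.0483 -0.2486] z 0.0142 yaw err deg -0.02 F [ 0.1 -2.4  1.6]
shift cm [ -0.08 -12.26   0.02]
```

View pics/t4.png

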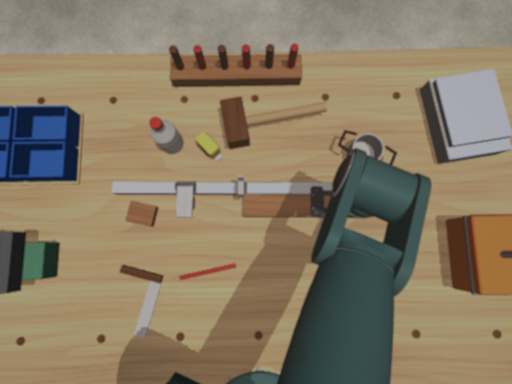

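The board has stayed flush, with its head at column 243. I'll keep pushing and slow down towards the stop.

```bash
python3 -m inch '[{"x":0,"y":-2,"z":0,"wx":0,"wy":0,"wz":0},{"x":0,"y":-4,"z":0,"wx":0,"wy":0,"wz":0},{"x":0,"y":-6,"z":0,"wx":0,"wy":0,"wz":0},{"x":0,"y":-8,"z":0,"wx":0,"wy":0,"wz":0},{"x":0,"y":-9.5,"z":0,"wx":0,"wy":0,"wz":0}]'; python3 -m inch '[{"x":0,"y":-0.8,"z":0,"wx":0,"wy":0,"wz":0},{"x":0,"y":-1.4,"z":0,"wx":0,"wy":0,"wz":0},{"x":0,"y":-1.8,"z":0,"wx":0,"wy":0,"wz":0},{"x":0,"y":-2.2,"z":0,"wx":0,"wy":0,"wz":0}]'; python3 -c "
from h import *
to(-.049,-.126,.014)"
```

```text
clock: 11.08
tcp_pos: [0.5459, -0.1245, 0.0251]
orientation: [1.0, -0.01, -0.0, -0.0]
ft_force: [-0.4, -1.6, -0.7]
width: 0.001
gripper_force: 0.5
clock: 11.58
tcp_pos: [0.5464, -0.104, 0.0251]
orientation: [1.0, -0.01, -0.0, -0.0]
ft_force: [0.6, -1.1, 0.2]
width: 0.006
gripper_force: 0.5
t 11.57 tip in fence [-0.0483 -0.1329] z 0.0141 yaw err deg -0.04 F [ 0.6 -1.1  0.2]
shift cm [-0.07 -0.69  0.01]
```

```bash
python3 -m inch '[{"x":0,"y":-0.3,"z":0,"wx":0,"wy":0,"wz":0},{"x":0,"y":-0.5,"z":0,"wx":0,"wy":0,"wz":0},{"x":0,"y":-0.6,"z":0,"wx":0,"wy":0,"wz":0}]'; python3 -m inch '[{"x":0,"y":-0.2,"z":0,"wx":0,"wy":0,"wz":0},{"x":0,"y":-0.2,"z":0,"wx":0,"wy":0,"wz":0}]';python3 -c "
from h import *
st()
c=cap('top','t5.png');f=c['frame'][165:245,150:400];cv2.imwrite('pics/crop5.png',cv2.resize(f,None,fx=3.2,fy=3.2,interpolation=cv2.INTER_CUBIC)[...,::-1])"
```

```text
clock: 11.95
tcp_pos: [0.5465, -0.0979, 0.0252]
orientation: [1.0, -0.01, 0.0, -0.0]
ft_force: [-0.0, -1.1, -0.6]
width: 0.008
gripper_force: 0.4
clock: 12.2
tcp_pos: [0.5466, -0.0958, 0.0251]
orientation: [1.0, -0.01, -0.0, -0.0]
ft_force: [-0.9, -0.7, -0.2]
width: 0.004
gripper_force: 0.0
t 12.2 tip in fence [-0.0483 -0.1248] z 0.0141 yaw err deg -0.02 F [-0.9 -0.7 -0.2]
```

View pics/crop5.png

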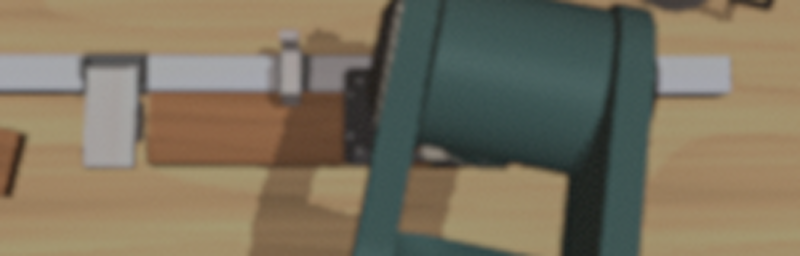

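The board's head (crop x≈147) still seems a few mm short of the stop's side. I'll creep on until the force rises.

```bash
python3 -m inch '[{"x":0,"y":-0.15,"z":0,"wx":0,"wy":0,"wz":0},{"x":0,"y":-0.3,"z":0,"wx":0,"wy":0,"wz":0},{"x":0,"y":-0.3,"z":0,"wx":0,"wy":0,"wz":0}]'; python3 -m inch '[{"x":0,"y":-0.15,"z":0,"wx":0,"wy":0,"wz":0},{"x":0,"y":-0.2,"z":0,"wx":0,"wy":0,"wz":0},{"x":0,"y":-0.2,"z":0,"wx":0,"wy":0,"wz":0}]'; python3 -m inch '[{"x":0,"y":-0.1,"z":0,"wx":0,"wy":0,"wz":0},{"x":0,"y":-0.1,"z":0,"wx":0,"wy":0,"wz":0}]'
```

```text
clock: 12.62
tcp_pos: [0.5466, -0.0928, 0.0252]
orientation: [1.0, -0.01, 0.0, -0.0]
ft_force: [-0.6, -0.6, 0.1]
width: 0.006
gripper_force: 0.1
clock: 13.0
tcp_pos: [0.5467, -0.0909, 0.0251]
orientation: [1.0, -0.01, 0.0, -0.0]
ft_force: [-0.5, 0.1, 1.0]
width: 0.004
gripper_force: 0.3
clock: 13.25
tcp_pos: [0.5467, -0.0899, 0.0251]
orientation: [1.0, -0.01, -0.0, 0.0]
ft_force: [0.1, -0.7, -0.1]
width: 0.005
gripper_force: 0.6
```

```bash
python3 -m inch '[{"x":0,"y":-0.1,"z":0,"wx":0,"wy":0,"wz":0},{"x":0,"y":-0.2,"z":0,"wx":0,"wy":0,"wz":0},{"x":0,"y":-0.2,"z":0,"wx":0,"wy":0,"wz":0}]'; python3 -m inch '[{"x":0,"y":-0.1,"z":0,"wx":0,"wy":0,"wz":0},{"x":0,"y":-0.2,"z":0,"wx":0,"wy":0,"wz":0},{"x":0,"y":-0.2,"z":0,"wx":0,"wy":0,"wz":0}]'; python3 -c "
from h import *
st()
c=cap('top');f=c['frame'][165:245,150:400];cv2.imwrite('pics/crop6.png',cv2.resize(f,None,fx=3.2,fy=3.2,interpolation=cv2.INTER_CUBIC)[...,::-1])
cr=f[20:55,12:60];g=c['frame'][210,176:210];print(g.tolist())"
```

```text
clock: 13.62
tcp_pos: [0.5467, -0.0895, 0.0253]
orientation: [1.0, -0.01, 0.0, 0.002]
ft_force: [-1.0, -14.9, -0.6]
width: 0.007
gripper_force: 7.7
clock: 14.0
tcp_pos: [0.5467, -0.0891, 0.0254]
orientation: [1.0, -0.01, 0.0, 0.003]
ft_force: [-2.2, -30.0, 0.3]
width: 0.005
gripper_force: 15.0
t 14.0 tip in fence [-0.0483 -0.1182] z 0.0144 yaw err deg -0.04 F [ -2.2 -30.    0.3]
[[160, 151, 143], [163, 158, 156], [164, 159, 158], [164, 159, 158], [165, 161, 159], [165, 161, 159], [165, 160, 158], [164, 159, 157], [164, 160, 157], [164, 160, 158], [163, 159, 157], [165, 162, 159], [165, 162, 160], [165, 163, 161], [159, 157, 156], [141, 137, 133], [134, 120, 104], [135, 109, 81], [135, 99, 70], [136, 97, 67], [137, 97, 68], [137, 95, 67], [137, 96, 67], [138, 97, 69], [138, 98, 68], [136, 96, 67], [137, 97, 68], [137, 97, 68], [136, 97, 67], [136, 96, 67], [136, 95, 67], [136, 96, 67], [136, 97, 67], [137, 96, 68]]
```

```bash
python3 -m inch '[{"x":0,"y":1.5,"z":0,"wx":0,"wy":0,"wz":0},{"x":-1,"y":6,"z":0,"wx":0,"wy":0,"wz":0},{"x":-4,"y":11,"z":0,"wx":0,"wy":0,"wz":0},{"x":-8,"y":14,"z":0,"wx":0,"wy":0,"wz":0},{"x":-10,"y":15,"z":0,"wx":0,"wy":0,"wz":0}]'; python3 -c "
from h import *
st()
c=cap('top');f=c['frame'][165:245,150:400];cv2.imwrite('pics/crop7.png',cv2.resize(f,None,fx=3.2,fy=3.2,interpolation=cv2.INTER_CUBIC)[...,::-1])
im=cv2.cvtColor(c['frame'],cv2.COLOR_RGB2HSV).astype(int);S,V=im[...,1],im[...,2]
bm=((S>105)&(V<155)).astype(np.uint8);bm[:188]=0;bm[225:]=0;bm[:,:185]=0;bm[:,300:]=0
n,l,s_,_=cv2.connectedComponentsWithStats(bm);k=1+s_[1:,4].argmax();print(s_[k])
cn=max(cv2.findContours((l==k).astype(np.uint8),0,1)[0],key=len)[:,0]
print('board',w2f(cv2.boxPoints(cv2.minAreaRect(px2w(c,cn,.028)[:,:2].astype(np.float32)))))"
```

```text
clock: 14.68
tcp_pos: [0.4422, -0.235, 0.025]
orientation: [1.0, -0.011, -0.0, -0.0]
ft_force: [0.2, 0.6, -0.2]
width: 0.008
gripper_force: 0.0
t 14.68 tip in fence [-0.1499 -0.266 ] z 0.014 yaw err deg -0.13 F [ 0.2  0.6 -0.2]
[ 194  194   91   23 1997]
board [[-0.07515835 -0.10433719]
 [-0.01691537 -0.10411909]
 [-0.01780593  0.13368927]
 [-0.07604891  0.13347117]]
```

View pics/crop7.png

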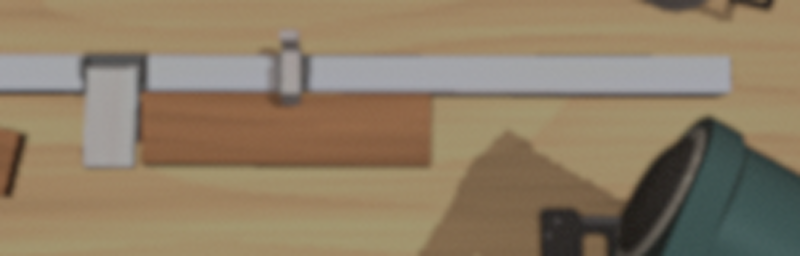

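The board looks flush with the fence and butted against the stop (crop x≈142, stop side ≈137). The slim stop is still up. I'll press its front once more, gently, near the tail.

```bash
python3 -m inch '[{"x":0,"y":-6,"z":0,"wx":0,"wy":0,"wz":0},{"x":1,"y":-12,"z":0,"wx":0,"wy":0,"wz":0},{"x":3,"y":-17,"z":0,"wx":0,"wy":0,"wz":0},{"x":5,"y":-19,"z":0,"wx":0,"wy":0,"wz":0},{"x":5.8,"y":-19,"z":0,"wx":0,"wy":0,"wz":0}]'; python3 -m inch '[{"x":0.3,"y":0,"z":0,"wx":0,"wy":0,"wz":0},{"x":0.6,"y":0,"z":0,"wx":0,"wy":0,"wz":0},{"x":0.7,"y":0,"z":0,"wx":0,"wy":0,"wz":0},{"x":0.7,"y":0,"z":0,"wx":0,"wy":0,"wz":0}]'; python3 -c "
from h import *
st()"
```

```text
clock: 15.35
tcp_pos: [0.5065, -0.0432, 0.0252]
orientation: [1.0, -0.009, 0.0, -0.0]
ft_force: [-0.6, -0.1, -0.2]
width: 0.007
gripper_force: 0.0
clock: 15.85
tcp_pos: [0.512, -0.0459, 0.0251]
orientation: [1.0, -0.011, -0.001, 0.0]
ft_force: [-4.6, -3.6, 2.6]
width: 0.007
gripper_force: 2.3
t 15.85 tip in fence [-0.0838 -0.0756] z 0.0141 yaw err deg -0.07 F [-4.6 -3.6  2.6]
```

Contact came at the same tip position, x = −0.0838, as when the board was first flush. Now I'll back off, lift clear and check.

```bash
python3 -m inch '[{"x":-2,"y":0,"z":0,"wx":0,"wy":0,"wz":0},{"x":-6,"y":2,"z":0,"wx":0,"wy":0,"wz":0},{"x":-8,"y":8,"z":-4,"wx":0,"wy":0,"wz":0},{"x":-8,"y":14,"z":-9,"wx":0,"wy":0,"wz":0},{"x":-8,"y":20,"z":-13,"wx":0,"wy":0,"wz":0}]'; python3 -m inch '[{"x":0,"y":2,"z":-2,"wx":0,"wy":0,"wz":0},{"x":0,"y":2,"z":-2,"wx":0,"wy":0,"wz":0}]'; python3 -c "
from h import *
st()
c=cap('top');print(look(c,'top','slim_tip')[:1],look(c,'top','wide_tip')[:1])
im=cv2.cvtColor(c['frame'],cv2.COLOR_RGB2HSV).astype(int);S,V=im[...,1],im[...,2]
bm=((S>105)&(V<155)).astype(np.uint8);bm[:188]=0;bm[225:]=0;bm[:,:185]=0;bm[:,300:]=0
n,l,s_,_=cv2.connectedComponentsWithStats(bm);k=1+s_[1:,4].argmax();print(s_[k])
cn=max(cv2.findContours((l==k).astype(np.uint8),0,1)[0],key=len)[:,0]
print('board',w2f(cv2.boxPoints(cv2.minAreaRect(px2w(c,cn,.028)[:,:2].astype(np.float32)))))
f=c['frame'][165:245,150:400];cv2.imwrite('pics/crop8.png',cv2.resize(f,None,fx=3.2,fy=3.2,interpolation=cv2.INTER_CUBIC)[...,::-1])"
```

```text
clock: 16.48
tcp_pos: [0.4289, -0.2151, 0.1357]
orientation: [1.0, -0.01, 0.001, 0.0]
ft_force: [1.4, 0.9, 0.0]
width: 0.003
gripper_force: 0.0
clock: 16.73
tcp_pos: [0.4292, -0.2348, 0.1551]
orientation: [1.0, -0.011, 0.001, 0.001]
ft_force: [1.3, 0.8, -0.9]
width: 0.006
gripper_force: 0.0
t 16.73 tip in fence [-0.1628 -0.2661] z 0.1441 yaw err deg -0.17 F [ 1.3  0.8 -0.9]
[(0.66, array([0.5915, 0.0336, 0.1044]))] [(0.73, array([0.5569, 0.1834, 0.0533]))]
[ 194  194   91   23 2006]
board [[-0.07515835 -0.10433719]
 [-0.01691537 -0.10411909]
 [-0.01780593  0.13368927]
 [-0.07604891  0.13347117]]
```

View pics/crop8.png

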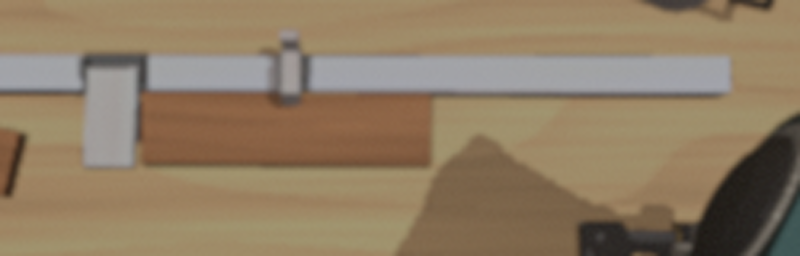

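The board is unchanged: flush along the fence (crop y≈95–165) and butted against the wide stop. The slim stop is up and the gripper is clear, so I'm handing the job in.

```bash
python3 -c "
from station import robot
print(robot.close_job())"
```

```text
the job is handed in; nothing more can be done
None
```

I handed the job in with the wide stop fully down, the board flush along the fence and butted against that stop, the slim stop still up and the gripper clear; the hand-in returned no pass or fail result.

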